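# Clear the can off the angle section and nest the bracket in it

## Robot

A 6-joint arm with a two-finger parallel gripper is mounted at the origin on a cart in front of the work surface, level with it; the furniture and walls round the work are solid. World frame = base frame: x ahead of the robot, y to its left, z up, the work surface at z = 0. Lengths are in mm, angles in rad, forces in N, time in s.
With the tool pointing down it reaches from about 275 to 825 mm from the base axis. Payload 5.2 kg.
Tool frame: the origin (TCP) lies at the very end of the fingers, on their centre line; the grasp point (between the pads) lies 19 mm behind it; z points along the fingers, y is the direction in which the jaws open and shut (so a half turn about z gives the same grasp; the last joint's range is limited). The gripper opens to 93 mm and grips with 3 to 60 N. Pads are 15 mm wide; open, the fingers measure 128 mm over their backs; the gripper's body (75 mm by 188 mm) begins 65 mm behind the grasp point.
Start: joints at [1.077, 0.259, 1.535, -0, 1.348, -0.203], TCP at [157.673, 526.92, 218.653] pointing down, gripper open.
Joint ranges: [-3.14, 3.14], [-0.91, 2.08], [0.19, 2.58], [-1.22, 4.36], [0.22, 2.71], [-3.12, 3.12]. Speed limits (rad/s): [2.57, 2.57, 3.14, 3.14, 3.14, 3.14].

## Interface

Orientations are given as [roll, pitch, yaw] about the fixed x, y, z axes, in that order (R = Rz(yaw) Ry(pitch) Rx(roll)).
In Python, from bench import robot gives the robot as it stands. The module is installed in compiled form; this text tells all that it offers. Calls block until the motion is done:
- robot.move_ptp(position, orientation): joint-space move of the TCP to a pose.
- robot.move_linear(position, ori=None, speed=150, f_stop=None): straight line of the TCP; ori=None keeps the orientation; speed is the mean speed in mm/s. With f_stop (N) it stops when the force on the tool has changed by that much, and returns True; else False.
- robot.move_j(angles): joint-space move.
- robot.move_gripper(opening): opening from 0.0 (shut) to 1.0 (fully open); the grip force is fixed at half the most; returns when the fingers have stopped.
- robot.sleep(seconds).
- robot.inverse_kinematics(position, orientation): joint angles nearest the present ones, or None.
- robot.get_image(name): name is "scene" or "top" or "wrist"; returns a dict with "img" (384x512x3 uint8, blue, green, red), "fovy" (degrees; the focal length in pixels is half the picture's height over the tangent of half this angle, whatever the lens; pixels are square), "cx", "cy" (the principal point, pixels), "k1" (the pictures are not rectified: a ray, as slopes to the right and down, at radius r is drawn at 1 + k1 r^2 times it, then the intrinsics apply), "eye" and "orientation" of the camera in the world. Camera axes: x right, y down, z forward; pixel columns grow to the right and rows downward; lengths in mm; the calibration is good to about 2 mm. A picture is of the moment at which its call begins. There is no depth.
A pose or a line that the arm cannot do raises robot.MotionError and nothing moves.
- robot.hand_in(): hands the job in, once; it reports no verdict.
Readings, each from a call of its own:
- robot.current_t(): time.
- robot.current_qpos(): joint angles.
- robot.current_joint_vel(): joint speeds.
- robot.current_joint_efforts(): joint torques, N m.
- robot.current_tcp_pos(): TCP position.
- robot.current_eef_rot(): TCP orientation.
- robot.current_contact_force(): force on the tool from outside, world axes, zero at the start.
- robot.current_ft_torque(): the same for the moment, N m.
- robot.current_gripper_width(): opening from 0.0 (shut) to 1.0 (fully open).
Only numpy, scipy, OpenCV 4.12 (cv2) and the standard library are available. Lean on these libraries where they do the work, as an engineer would, in place of code of your own. Each camera call takes 0.05 s, during which the arm holds its last target.

## Task

Someone has parked the handled steel can on the empty aluminium angle section: lift it off by its handle and stand it upright on the bench, clear of both cradles. Then take the angle bracket with the lifting web out of its own cradle and lower it into the angle section, so that it lies fully home in the V with the legs parallel and the ends level, and let go. Do not drop the can or the bracket, and leave the timer, the beaker and the stain bottle where they are.

Things in the scene. Friction and masses are not known exactly. Their poses are not given: they have to be found in the camera images.
- stand: Grey base plate 130 (x) x 80 x 8 mm, fixed, with two dark V saddles and, fixed in them, an empty aluminium angle section, open side up: 160 mm long (x), legs 50 x 5 mm at 45 degrees, no web. Origin: centre of the plate's underside, on the bench; x along the V, z up. Outer apex 20 mm, leg tips 59 mm above the bench, 32 mm either side of the middle. The can starts across the tips. May be left or right.
- nest_target (a point): Point on the stand where the bracket's web centre (bracket_web) lies when the bracket is nested fully home with its ends level: mid-length, 72 mm above the bench. x along the V, z up.
- rest: The other cradle: same plate and saddles (130 x 80 mm, V apex 20 mm high), fixed, with no angle section of its own; the bracket lies loose in its saddles at the start. Origin: centre of the plate's underside, on the bench; x along the V.
- bracket_web (a point): Loose aluminium angle bracket, 0.2 kg, open side up: 160 mm long (x), legs 45 x 5 mm at 45 degrees, leg tips 35 mm above its outer apex; lifted by one upright cross web at mid-length, 8 mm thick (x), 36 mm wide (y), top 58 mm above the apex. This point: middle of the web, 45 mm above the apex, 13 mm below its top. Fingers may reach 20 mm below it. x along the V, z up. Same either way round.
- can_grip (a point): Steel can, open top, 80 mm across, 80 mm high, 0.25 kg, with a rigid arched handle over the mouth. This point: centre of the handle's black grip bar, 115 mm above the can's underside (so 115 mm above the bench when it stands there); bar 46 mm long (x), 14 mm wide (y), 14 mm high, 28 mm free beneath it to the rim. z up.
- can: The same steel can; origin at the centre of its underside.
- bracket: The same angle bracket; origin on its outer apex line at mid-length.
- lab_timer: White lab timer, 72 x 62 x 18 mm, loose bystander beyond the two cradles. Origin: centre of its underside. The bench midway between the two cradles is free, room enough for the can.
- beaker: Glass beaker, 58 mm wide, 70 mm high, loose bystander at the right. Origin: centre of its underside.
- stain_bottle: Brown dropper bottle, 42 mm wide, 99 mm high, loose bystander at the left. Origin: centre of its underside.

How it is judged (in metres and radians):
On the way, in this order (a step that is already met when the one before it is completed fails the run):
1. the can stands upright on the bench, clear of both cradles, released (height (world z) of can_grip between 0.109 and 0.121 m and angle between can_grip's own z axis and vertical below 0.1 rad and contact force between can and stand below 0.3 N and contact force between can and rest below 0.3 N and contact force between the fingers and can below 0.3 N), for 0.2 s.
2. the bracket lies fully home in the V of the angle section (x of bracket_web in the frame of nest_target between -0.008 and 0.008 m and y of bracket_web in the frame of nest_target between -0.004 and 0.004 m and z of bracket_web in the frame of nest_target between -0.003 and 0.003 m and angle between the x axis of bracket_web and the x axis of nest_target, either way round below 0.06 rad and angle between the z axis of bracket_web and the z axis of nest_target, either way round below 0.06 rad), for 0.2 s.
At the end, for the whole second after the job is handed in: Can upright (0.1 rad) on the bench, height within 6 mm, touching neither cradle nor fingers; bracket in the stand's angle section, web centre within 8 mm of nest_target along the V, 4 mm across, 3 mm in height, axes within 0.06 rad; both released and at rest (all of step 1 and all of step 2 and contact force between the fingers and bracket below 0.3 N and linear speed of each of can, bracket below 0.02 m/s).
It fails at once if the timer, the beaker or the stain bottle is shifted by more than 25 mm (distance of any of lab_timer, beaker, stain_bottle from where it was at the start of the episode above 0.025 m).
It fails at once if the can or the bracket is dropped (faster than 0.6 m/s out of the fingers) ((linear speed of can above 0.6 m/s and contact force between the fingers and can below 0.1 N) or (linear speed of bracket above 0.6 m/s and contact force between the fingers and bracket below 0.1 N)).
It fails at once if the can is tipped by more than 0.6 rad (angle between can_grip's own z axis and vertical above 0.6 rad).
It also fails if it takes over 51 s, if anything falls off the work surface, if the arm or the gripper's body presses on something with over 40 N, if the wrist force passes 120 N, or if a joint passes its speed limit or range.

## Working session

There is one attempt and no reset: what is moved stays moved. The work goes in short steps, each a Python script; the robot and the scene stay as the last script left them, time stands still between calls to the robot, and variables do not carry over. Pictures are saved under pics/ and viewed, and the job is handed in when it is done.

```bash
mkdir -p pics; python3 - <<'E'
from bench import robot
import cv2
for n in ["scene","top","wrist"]:
    d=robot.get_image(n); cv2.imwrite(f"pics/{n}0.png",d["img"])
    print(n,{k:v for k,v in d.items() if k!="img"})
print(robot.current_t(),robot.current_eef_rot())
E
```

```text
scene {'fovy': 49.17765134032286, 'cx': 256.2210121003619, 'cy': 192.4236136858227, 'k1': -0.07876113918220742, 'eye': array([ -19.59810815, -716.49714253,  823.95662363]), 'orientation': array([-2.19991057,  0.02040737, -0.70546032])}
top {'fovy': 48.69226489625457, 'cx': 263.43020623183986, 'cy': 189.5324651910197, 'k1': 0.030870802455682026, 'eye': array([ 270.61425083,   23.70983857, 1575.88763902]), 'orientation': array([-2.91158415e+00,  1.92958034e-03, -1.67311914e+00])}
wrist {'fovy': 58.10117366177474, 'cx': 253.74216613208918, 'cy': 191.34544622369683, 'k1': -0.026189001233033502, 'eye': array([ 82.62814217, 548.35382946, 384.27321875]), 'orientation': array([2.86044873e+00, 1.02043480e-03, 1.28011343e+00])}
0.15 [-3.14022051e+00 -2.67387375e-04  2.85075981e+00]
```

View pics/scene0.png

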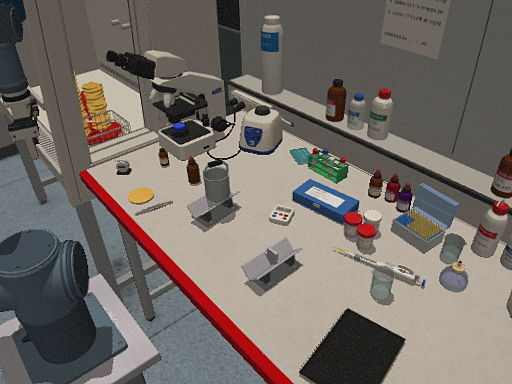

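View pics/top0.png

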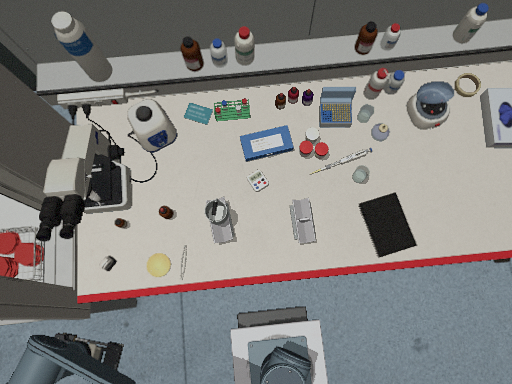

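View pics/wrist0.png

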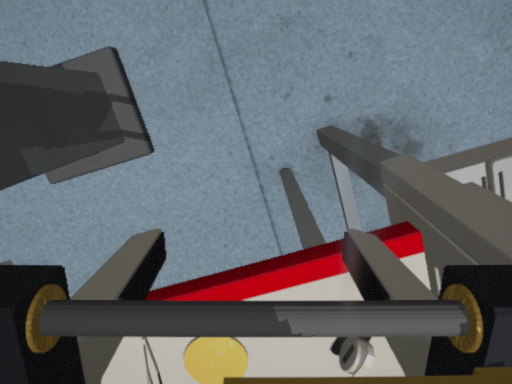

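The scene and top views show the can on the stand near top-view pixel (218,212), and the bracket in the rest near (303,220). The timer is at (258,181), beaker (360,174), stain bottle (166,212). Next I'll enlarge the crops.

```bash
cat > h.py <<'E'
import numpy as np, cv2
from scipy.spatial.transform import Rotation as R
def K(d):
    f=d["img"].shape[0]/2/np.tan(np.radians(d["fovy"])/2); return f
def Rm(d): return R.from_euler("xyz",d["orientation"]).as_matrix()
def ray(d,u,v):
    f=K(d); x,y=(u-d["cx"])/f,(v-d["cy"])/f
    rd=np.hypot(x,y); r=rd
    for _ in range(30): r=rd/(1+d["k1"]*r*r)
    s=r/rd if rd>0 else 1
    w=Rm(d)@np.array([x*s,y*s,1]); return np.array(d["eye"]),w/np.linalg.norm(w)
def onz(d,u,v,z):
    e,w=ray(d,u,v); return e+w*(z-e[2])/w[2]
def proj(d,p):
    c=Rm(d).T@(np.array(p,float)-d["eye"]); x,y=c[0]/c[2],c[1]/c[2]
    s=1+d["k1"]*(x*x+y*y); f=K(d); return np.array([f*x*s+d["cx"],f*y*s+d["cy"]])
def tri(obs):
    A=np.zeros((3,3));b=np.zeros(3)
    for d,u,v in obs:
        e,w=ray(d,u,v);P=np.eye(3)-np.outer(w,w);A+=P;b+=P@e
    p=np.linalg.solve(A,b)
    return p,[np.linalg.norm((np.eye(3)-np.outer(ray(d,u,v)[1],ray(d,u,v)[1]))@(p-ray(d,u,v)[0])) for d,u,v in obs]
def crop(img,x0,y0,x1,y1,s,fn):
    c=cv2.resize(img[y0:y1,x0:x1],None,fx=s,fy=s,interpolation=cv2.INTER_CUBIC)
    for x in range((x0+9)//10*10,x1,10):
        cv2.putText(c,str(x),((x-x0)*s,8),0,.3,(0,0,255)); cv2.line(c,((x-x0)*s,0),((x-x0)*s,c.shape[0]),(0,0,255) if 0 else (180,180,60),1) if x%20==0 else None
    for y in range((y0+9)//10*10,y1,10):
        cv2.putText(c,str(y),(0,(y-y0)*s),0,.3,(0,0,255)); cv2.line(c,(0,(y-y0)*s),(c.shape[1],(y-y0)*s),(180,180,60),1) if y%20==0 else None
    cv2.imwrite(fn,c)
E
python3 - <<'E'
from bench import robot
from h import *
import pickle
D={n:robot.get_image(n) for n in ["scene","top"]}
pickle.dump(D,open("D0.pkl","wb"))
crop(D["top"]["img"],190,180,330,260,5,"pics/topc.png")
crop(D["scene"]["img"],180,150,310,300,4,"pics/scenec.png")
t=D["top"]
for n,u,v,z in [("can rim",218,212,150),("rest",303,220,40),("timer",258,181,18),("beaker",360,174,50),("bottle",166,212,80)]: print(n,onz(t,u,v,z).round())
E
```

```text
can rim [541. 154. 150.]
rest [ 500. -142.   40.]
timer [669.   7.  18.]
beaker [ 648. -373.   50.]
bottle [573. 345.  80.]
```

View pics/topc.png

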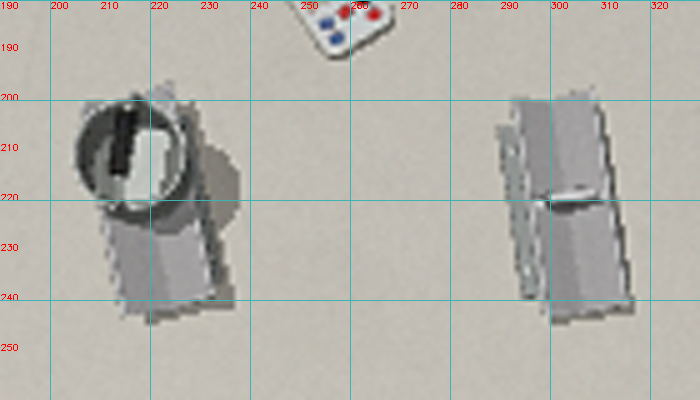

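View pics/scenec.png

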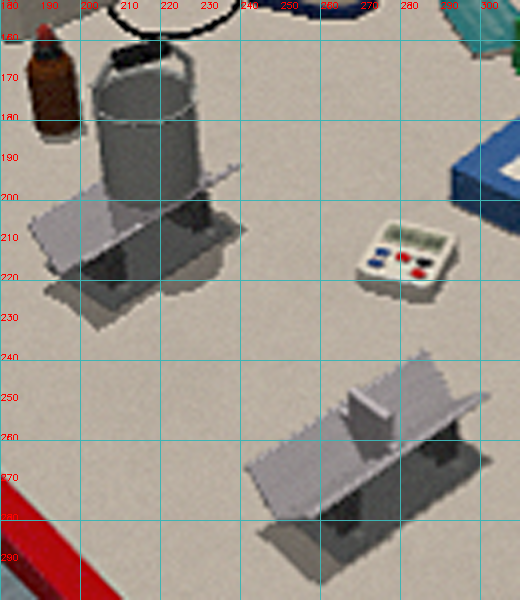

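```bash
python3 - <<'E'
from h import *
import pickle
D=pickle.load(open("D0.pkl","rb"))
def blob(d,box,thr):
    x0,y0,x1,y1=box; g=d["img"][y0:y1,x0:x1].max(2)
    n,l,s,c=cv2.connectedComponentsWithStats((g<thr).astype(np.uint8),connectivity=8)
    i=1+s[1:,4].argmax(); pts=np.argwhere(l==i)[:,::-1]+[x0,y0]
    m=pts.mean(0); w,V=np.linalg.eigh(np.cov(pts.T)); ax=V[:,1]
    return m,ax*np.sqrt(12*w[1])/2,len(pts)
mt,at,n1=blob(D["top"],(208,200,220,218),45); ms,as_,n2=blob(D["scene"],(205,155,226,170),50)
print(mt,at,n1,ms,as_,n2)
print(tri([(D["top"],*mt),(D["scene"],*ms)]))
a=onz(D["top"],*(mt+at),174);b=onz(D["top"],*(mt-at),174); print((a+b)/2,a-b,np.degrees(np.arctan2(*(a-b)[1::-1])))
# stand edges top: left tip corner, right tip corner at near end; z=59
t=D["top"]
L=onz(t,214.0,243,59);Rr=onz(t,234,240.5,59)
print("stand near end",L,Rr)
for uv in [(291.5,199.5),(309,200),(316.5,242),(299.5,243.5)]: print(onz(t,*uv,55))
s=D["scene"]
for uv in [(242,266),(285,238),(301.5,249),(254,281)]: print("s",onz(s,*uv,55))
print("web", tri([(t,304,219.5),(s,272.5,251)]))
E
```

```text
[214.05128205 207.12820513] [-1.51913994  6.45358877] 39 [215.45263158 161.48421053] [-7.52714608  2.45356294] 95
(array([554.08269183, 162.8857163 , 179.85858443]), [np.float64(1.3568873968663393), np.float64(1.356887396866364)])
[554.12821497 164.0745235  174.        ] [-42.94725408  13.47643353   0.        ] 162.57864649745818
stand near end [447.62465128 185.57170102  59.        ] [449.14286229 113.92522362  59.        ]
[ 577.35855286 -108.11467543   55.        ]
[ 568.95001507 -171.54267908   55.        ]
[ 414.15933727 -178.72079125   55.        ]
[ 415.0208288  -117.67561097   55.        ]
s [ 422.94335313 -117.43800907   55.        ]
s [ 575.61357297 -113.63645257   55.        ]
s [ 578.38035475 -173.52555104   55.        ]
s [ 413.3247461  -175.66948042   55.        ]
web (array([ 498.67385159, -143.68183955,   76.49541522]), [np.float64(3.024838706838082), np.float64(3.024838706838028)])
```

```bash
python3 - <<'E'
from bench import robot
from h import *
import pickle
robot.move_ptp([545,150,340],[np.pi,0,2.84])
d=robot.get_image("wrist"); pickle.dump(d,open("w1.pkl","wb"));cv2.imwrite("pics/w1.png",d["img"])
print(robot.current_t(),d["eye"],d["orientation"],robot.current_tcp_pos(),robot.current_qpos())
E
```

```text
2.3 [469.90329481 173.2311023  506.19399332] [ 2.86067527e+00 -7.61735699e-04  1.27060307e+00] [544.54101803 151.04123302 339.81895904] [ 7.30371161e-02  2.37078507e-01  1.27353821e+00  2.79089895e-04
  1.63138432e+00 -1.19768152e+00]
```

View pics/w1.png

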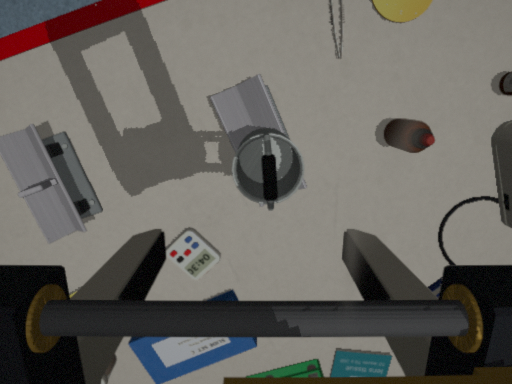

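The wrist view shows the can's bar running from (268,156) to (270,200), the stand's near end at (210,97)–(262,76), and the bracket at left with its web near (40,187).

```bash
python3 - <<'E'
from h import *
import pickle
d=pickle.load(open("w1.pkl","rb"))
crop(d["img"],190,60,320,215,4,"pics/w1c.png")
crop(d["img"],0,110,120,250,4,"pics/w1r.png")
g=d["img"][140:210,250:290].max(2)
n,l,s,c=cv2.connectedComponentsWithStats((g<42).astype(np.uint8),connectivity=8)
i=1+s[1:,4].argmax(); pts=np.argwhere(l==i)[:,::-1]+[250,140]
r=cv2.minAreaRect(pts.astype(np.float32)); print(r,len(pts))
m=pts.mean(0);w,V=np.linalg.eigh(np.cov(pts.T));h=V[:,1]*np.sqrt(12*w[1])/2
for z in (174,):
  a=onz(d,*(m+h),z);b=onz(d,*(m-h),z);print((a+b)/2,np.linalg.norm(a-b),np.degrees(np.arctan2(*(a-b)[1::-1])))
D=pickle.load(open("D0.pkl","rb"))
print(tri([(d,*m),(D["top"],214.05,207.13),(D["scene"],215.45,161.48)]), tri([(d,*m),(D["scene"],215.45,161.48)]))
E
```

```text
((269.5, 177.5), (45.0, 15.0), 90.0) 622
[553.20242823 163.68510479 174.        ] 45.65612200267226 -12.998964801805577
(array([553.24331249, 163.24879513, 179.54670848]), [np.float64(1.900757091101425), np.float64(0.43722347712528614), np.float64(2.306218655719303)]) (array([553.37903773, 163.06547468, 179.58655203]), [np.float64(2.1014379672663606), np.float64(2.1014379672663814)])
```

View pics/w1c.png

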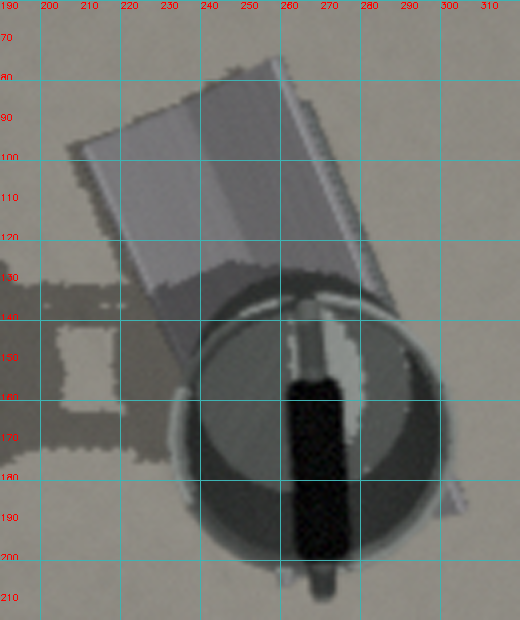

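View pics/w1r.png

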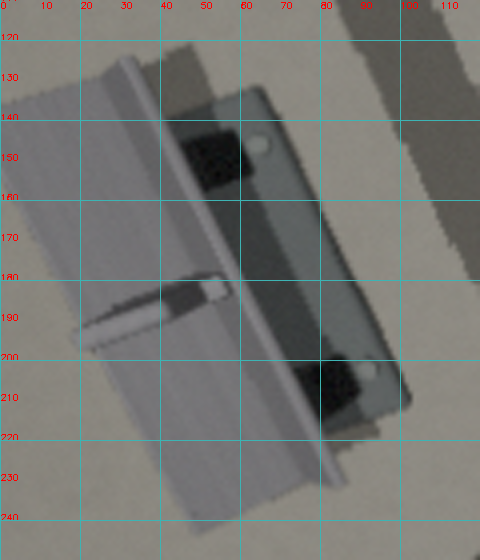

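```bash
python3 - <<'E'
from bench import robot
from h import *
o=[np.pi,0,np.pi-np.radians(13)]
robot.move_ptp([553.3,163.5,215],o); print(robot.current_tcp_pos())
print(robot.move_linear([553.3,163.5,155],o,speed=80,f_stop=8),robot.current_tcp_pos(),robot.current_contact_force())
robot.move_gripper(0.0); print(robot.current_gripper_width()*93,robot.current_contact_force())
robot.move_linear([553.3,163.5,175],speed=40); print(robot.current_contact_force())
d=robot.get_image("wrist");cv2.imwrite("pics/w2.png",d["img"])
d=robot.get_image("scene");crop(d["img"],150,100,330,260,4,"pics/s2.png")
print(robot.current_t())
E
```

```text
[553.57272985 164.05150131 215.77575006]
False [553.74481843 163.50355355 155.54810891] [-0.20684126  0.28707514  0.13351685]
13.683296549887393 [ 0.04145303 -0.99998708  0.04285867]
[ 0.84651199  0.34147801 -1.00233639]
5.7167
```

View pics/s2.png

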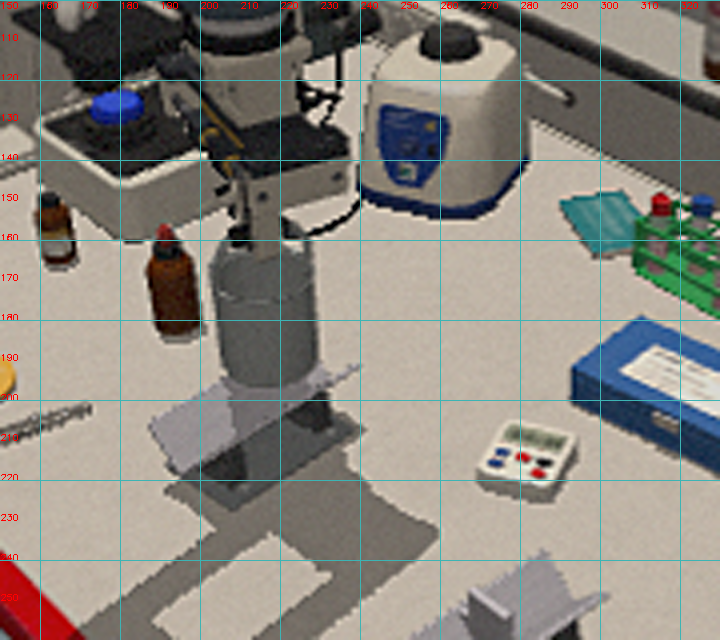

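View pics/w2.png

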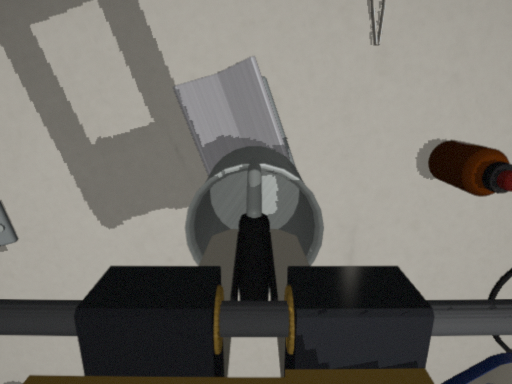

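The can is gripped: the opening is 13.7 mm and in the scene view its base is off the tips at about (215,196). I'm carrying it to the free bench midway between the cradles.

```bash
python3 - <<'E'
from bench import robot
from h import *
import pickle
robot.move_linear([553.3,163.5,205],speed=100); print(robot.current_contact_force())
robot.move_linear([510,5,205],speed=180);print(robot.current_contact_force(),robot.current_gripper_width()*93)
robot.move_linear([510,5,110],speed=120)
print(robot.move_linear([510,5,90],speed=25,f_stop=4),robot.current_tcp_pos(),robot.current_contact_force())
d=robot.get_image("scene");crop(d["img"],180,130,340,280,4,"pics/s3.png")
print(robot.current_t())
E
```

```text
[-0.50715701 -0.07976639 -2.5818482 ]
[ 0.15135505  0.04522771 -2.46185368] 13.967347112410824
True [510.12220974   5.32173223  95.97393151] [0.1430048  0.83332267 2.78772152]
8.8083
```

View pics/s3.png

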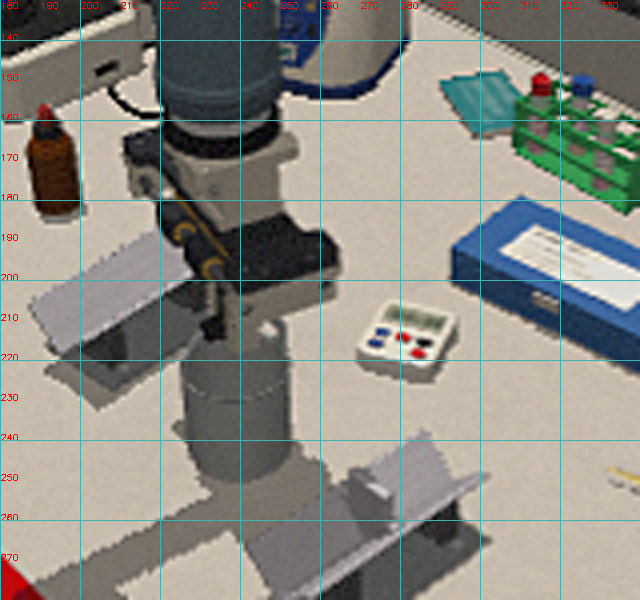

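```bash
python3 - <<'E'
from bench import robot
from h import *
import pickle
robot.move_gripper(1.0); robot.move_linear([510,5,170],speed=120)
robot.move_ptp([498,-143,330],[np.pi,0,np.pi/2]); robot.sleep(0.15)
d=robot.get_image("wrist"); pickle.dump(d,open("w4.pkl","wb"));cv2.imwrite("pics/w4.png",d["img"])
t=robot.get_image("top"); s=robot.get_image("scene")
robot.move_ptp([528,150,330],[np.pi,0,np.pi/2]); robot.sleep(0.15)
d5=robot.get_image("wrist"); pickle.dump(d5,open("w5.pkl","wb"));cv2.imwrite("pics/w5.png",d5["img"])
t5=robot.get_image("top"); s5=robot.get_image("scene")
pickle.dump([t,s,t5,s5],open("D4.pkl","wb"))
print(robot.current_t(),robot.current_tcp_pos(),robot.current_qpos().round(2))
E
```

```text
13.6167 [528.25334145 148.9974549  330.01797291] [ 0.07  0.21  1.33 -0.    1.6   0.07]
```

View pics/w4.png

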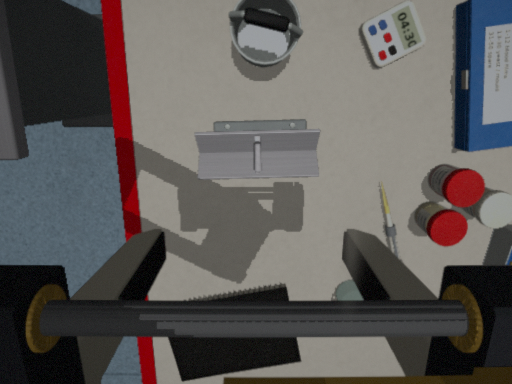

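View pics/w5.png

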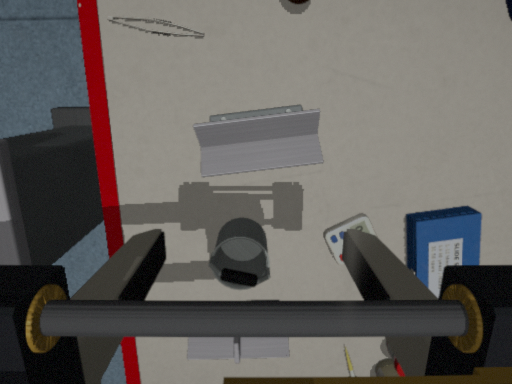

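The can stands at (264,30) in the first view. The bracket spans about (196,130)–(320,178) with its web at (257,153). The empty section spans (195,125)–(322,163) in the second view.

```bash
python3 - <<'E'
from h import *
import pickle
for k in ("w4","w5"):
    d=pickle.load(open(k+".pkl","rb")); crop(d["img"],180,95,335,190,5,f"pics/{k}c.png")
E
```

```text
(no output)
```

View pics/w4c.png

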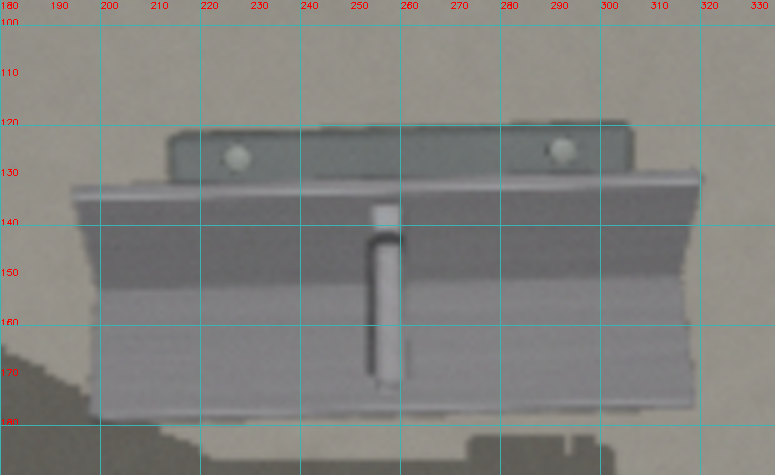

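View pics/w5c.png

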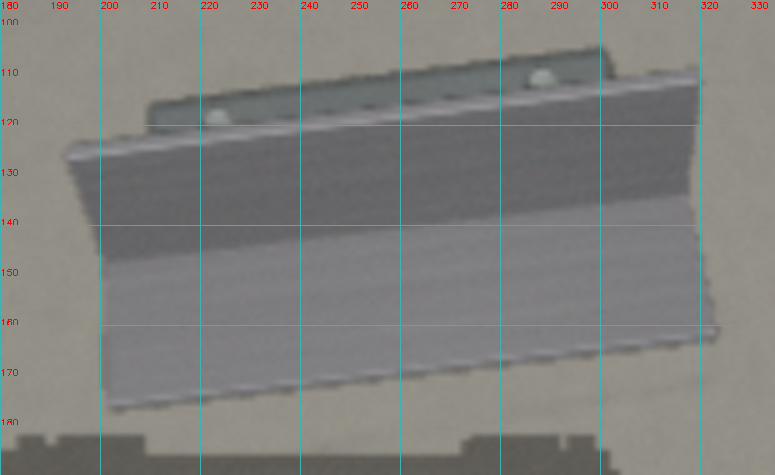

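```bash
cat > m.py <<'E'
from h import *
import pickle
def est(d,segs):
    out={}
    for n,(a,b,z) in segs.items():
        A=onz(d,*a,z);B=onz(d,*b,z);v=B-A
        print(n,A.round(1)[:2],B.round(1)[:2],"mid",((A+B)/2).round(1)[:2],"len",np.linalg.norm(v).round(1),"yaw",np.degrees(np.arctan2(v[1],v[0])).round(2))
        out[n]=(A+B)/2
    return out
d=pickle.load(open("w4.pkl","rb"))
o=est(d,dict(tipU=((195.5,135),(319.5,132),55.3),tipL=((198.3,178.5),(318.5,176.7),55.3),apex=((199.5,153),(316.3,150.3),27),web=((257.7,144),(257.9,172.5),78)))
print((o["tipU"]+o["tipL"])/2, np.linalg.norm(o["tipU"]-o["tipL"]),"expect 56.6")
d=pickle.load(open("w5.pkl","rb"))
o=est(d,dict(tipU=((194,127),(319.5,111.7),58.9),tipL=((202,177),(323.3,162),58.9),apex=((201,147.3),(317.3,134),27)))
print((o["tipU"]+o["tipL"])/2, np.linalg.norm(o["tipU"]-o["tipL"]),"expect 63.6")
E
python3 m.py
```

```text
tipU [ 422.7 -117.6] [ 579.6 -113.5] mid [ 501.1 -115.6] len 156.9 yaw 1.51
tipL [ 423.9 -174.3] [ 581.3 -171.5] mid [ 502.6 -172.9] len 157.4 yaw 1.02
apex [ 422.4 -145.4] [ 581.8 -141.3] mid [ 502.1 -143.4] len 159.5 yaw 1.47
web [ 501.3 -125.7] [ 501.7 -160.9] mid [ 501.5 -143.3] len 35.3 yaw -89.3
[ 501.8836431  -144.24165016   55.3       ] 57.40048400139956 expect 56.6
tipU [453.  183.2] [609.2 201.6] mid [531.1 192.4] len 157.3 yaw 6.73
tipL [460.3 118.8] [617.2 138.3] mid [538.7 128.5] len 158.1 yaw 7.08
apex [455.8 152.7] [613.6 170.4] mid [534.7 161.5] len 158.8 yaw 6.41
[534.92314367 160.45038339  58.9       ] 64.30404313031974 expect 63.6
```

```bash
python3 - <<'E'
from bench import robot
from h import *
o=[np.pi,0,np.pi/2+np.radians(1.35)]
robot.move_ptp([501.8,-143.6,130],o); robot.sleep(.1); print(robot.current_tcp_pos())
print(robot.move_linear([501.8,-143.6,48],o,speed=70,f_stop=6),robot.current_tcp_pos(),robot.current_contact_force())
robot.move_gripper(0.0); print(robot.current_gripper_width()*93,robot.current_contact_force(),robot.current_tcp_pos())
robot.move_linear([501.8,-143.6,80],speed=50)
robot.move_linear([501.8,-143.6,215],speed=120); robot.sleep(.1);print(robot.current_contact_force(),robot.current_gripper_width()*93)
d=robot.get_image("scene");crop(d["img"],180,100,340,280,4,"pics/s6.png")
print(robot.current_t())
E
```

```text
[ 502.75428345 -142.88572396  130.87734457]
False [ 502.17918299 -143.79465578   48.47558845] [-0.59212194  1.35326693  0.29612434]
7.941591108567226 [-0.38057798  0.71965857 -0.21324084] [ 501.86493482 -143.62309966   48.03394104]
[-0.67933949  0.45659624 -2.44671215] 7.8317788986916455
19.8667
```

View pics/s6.png

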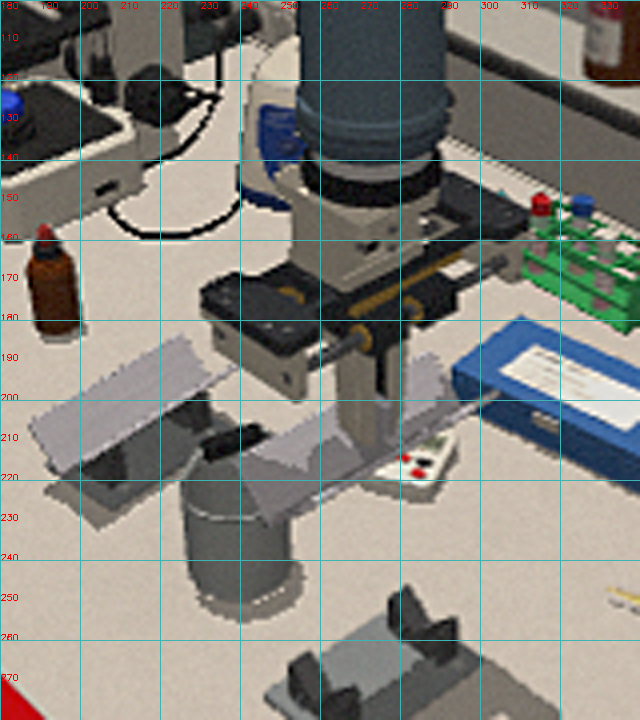

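The bracket is held level in the fingers and the rest is empty. I'm carrying it high over the can, then pausing just above the V to look.

```bash
python3 - <<'E'
from bench import robot
from h import *
import pickle
o=[np.pi,0,np.pi/2+np.radians(6.7)]
robot.move_linear([534.8,161.0,215],o,speed=180)
robot.move_linear([534.8,161.0,95],o,speed=100); robot.sleep(.15);print(robot.current_tcp_pos(),robot.current_contact_force())
d=robot.get_image("wrist");pickle.dump(d,open("w7.pkl","wb"));cv2.imwrite("pics/w7.png",d["img"])
d=robot.get_image("top");crop(d["img"],180,170,320,270,5,"pics/t7.png")
d=robot.get_image("scene");crop(d["img"],170,140,300,260,5,"pics/s7.png")
print(robot.current_t())
E
```

```text
[535.2268688  161.07967134  95.65028932] [ 0.74667182  0.32370371 -2.32929309]
23.3667
```

View pics/w7.png

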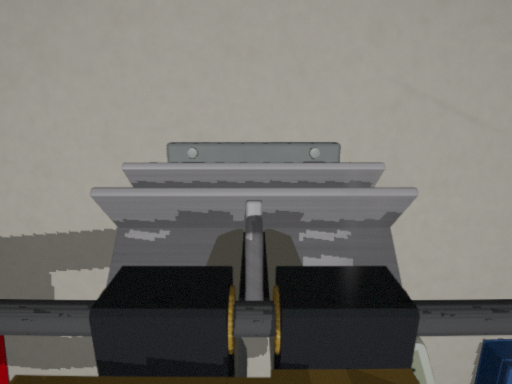

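View pics/s7.png

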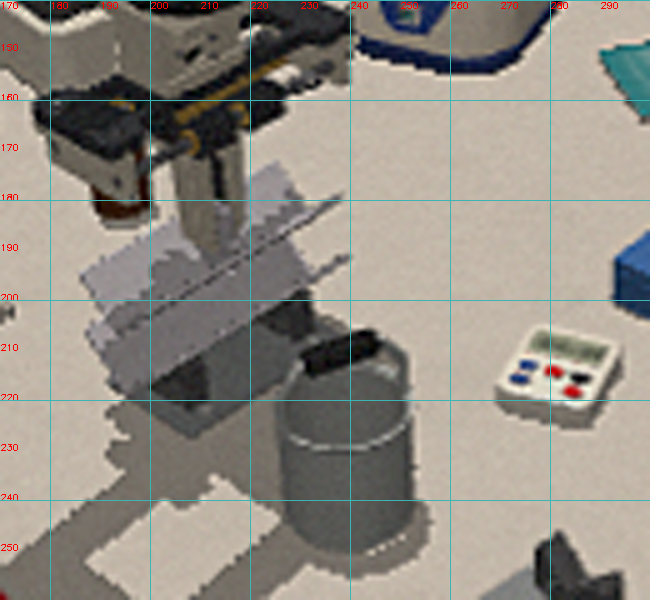

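In the wrist view the bracket edge (92–417) and section edge (124–384) are parallel and share the same middle (254.5 against 254). I'm lowering it.

```bash
python3 - <<'E'
from bench import robot
from h import *
import pickle
d=pickle.load(open("w7.pkl","rb"))
a=onz(d,254.5,195.5,95.6-28+35.3);b=onz(d,254.5,170,58.9);print("y bracket ctr",a[1]-28.3,"stand ctr",b[1]-31.8,a,b)
robot.move_linear([534.8,161.0,65],speed=60); print(robot.current_contact_force())
print(robot.move_linear([534.8,161.0,51],speed=12,f_stop=6),robot.current_tcp_pos(),robot.current_contact_force())
print(robot.current_t())
E
```

```text
y bracket ctr 161.2678486588007 stand ctr 160.53120644549654 [531.16305854 189.56784866 102.9       ] [531.04616219 192.33120645  58.9       ]
[ 0.59714921 -0.44716072 -2.04200712]
True [534.67933009 161.03653162  55.0407831 ] [-0.43188579  0.63941246  5.27059689]
24.825
```

Contact came at TCP z 55.0, exactly the height expected when it is home. I'll release, rise and check.

```bash
python3 - <<'E'
from bench import robot
from h import *
import pickle
robot.move_gripper(1.0); print(robot.current_contact_force())
robot.move_linear([534.8,161.0,140],speed=90)
robot.move_linear([534.8,161.0,330],[np.pi,0,np.pi/2],speed=180); robot.sleep(.15)
d=robot.get_image("wrist");pickle.dump(d,open("w8.pkl","wb"));cv2.imwrite("pics/w8.png",d["img"]);crop(d["img"],180,95,335,190,5,"pics/w8c.png")
d=robot.get_image("scene");crop(d["img"],170,140,300,260,5,"pics/s8.png")
print(robot.current_t())
E
```

```text
[ 0.35416461 -0.1947983   0.33319776]
28.775
```

View pics/w8c.png

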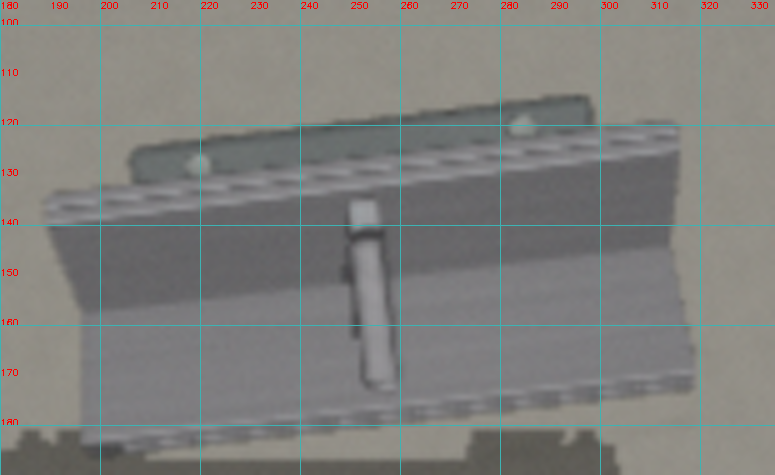

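View pics/s8.png

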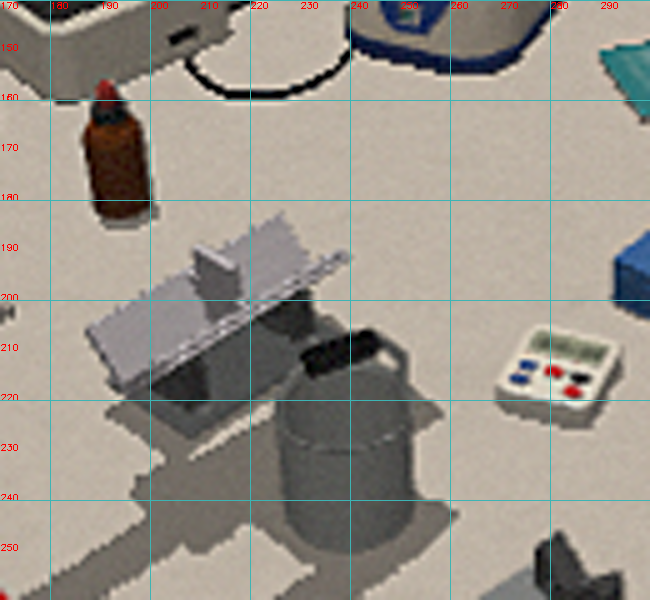

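```bash
python3 - <<'E'
from bench import robot
from h import *
import pickle
d=pickle.load(open("w8.pkl","rb"))
print("web",onz(d,254,158,85),"expect 534.8,161")
A=onz(d,196,158,34.07);B=onz(d,313.5,144.5,34.07);print("inner apex",A,B,(A+B)/2,np.degrees(np.arctan2(*(B-A)[1::-1])),np.linalg.norm(B-A))
robot.hand_in(); print(robot.current_t())
E
```

```text
web [533.44738614 161.12927098  85.        ] expect 534.8,161
inner apex [455.02659196 151.65624744  34.07      ] [613.00535685 169.99796728  34.07      ] [534.0159744  160.82710736  34.07      ] 6.622529196001868 159.0399598916728
the job is handed in; nothing more can be done
the job is handed in; nothing more can be done
```

I lifted the can off by its handle and stood it upright on the bench midway between the cradles. I then took the bracket by its web, lowered it into the angle section, released it and handed in at about 29 s.

**Can:** it touched the bench at TCP z 96.0 mm, exactly as expected. It stands upright and clear of both cradles in the last scene view.

**Bracket:**
- It met the V at TCP z 55.0 mm, where 55 was expected for fully home.
- The last wrist view puts the web within about 1.5 mm along the V and 0.2 mm across it. The V's inner apex line reads 6.6° against the section's 6.7°.
- The ends look level, the legs nest flush, and force on the tool was near zero after release.

**Bystanders:** the timer and stain bottle look unmoved in the last scene view. I did not check the beaker at the end, but nothing came near it.

**Disagreement:** an early three-view fix put the handle bar at 179.5 mm instead of 174 mm, with residuals up to 2.3 mm. I used 174 mm from the given sizes, and the grip (13.7 mm opening on the 14 mm bar) and the touch-down height bore that out.

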